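# Right the fallen flask and hold it down in the mixer's sprung ring

## Task

The round flask has toppled over on the lab bench: stand it upright on the bench, then set it base first into the ring cradle on top of the mixer and press it down until the sprung ring is all the way down. Press through the flask, not on the ring itself, and finish still holding the flask pressed down upright; do not let go. Leave the amber bottle, the jar and the slide box where they stand.

Things in the scene. Friction and masses are not known exactly. Their poses are not given: they have to be found in the camera images.
- flask: toppled round glass flask, 122 mm tall, 0.18 to 0.29 kg. Origin: centre of its flat base; z runs along the neck to the stopper. Along z: base 50 mm across, ribbed belly 68 mm across from 12 to 44 mm, shoulder to 66 mm, straight neck 26 mm across to 108 mm, black stopper up to 29 mm across. Starts lying level on two of its 12 ribs, neck pointing away from the robot within 40 degrees.
- flask_neck (a point): point on the flask's axis in the middle of its neck, 88 mm from the base: a good place to grip. It starts 33 mm above the bench. The flask is heavy at the base (centre of mass 27 mm from it): set on the bench and let go within about 25 degrees of upright, it rocks upright by itself.
- mixer: the bench mixer, fixed to the bench: white housing 150 (its x) by 120 mm (its y), 66 mm high, with a grey top plate up to 75 mm and a round cradle on a coil spring above its centre. Origin: centre of its underside, on the bench; z up; the dial side faces -x.
- cradle (a joint): how far the ring cradle is pressed down, m: 0 = up (at rest), 0.014 = all the way down on its stop. It starts to move at about 4.3 N and needs about 12.7 N at the stop, the flask's weight included; the flask's weight alone does not press it down.
- cradle_seat (a point): centre of the cradle's flat inner floor; moves down with the cradle; 103 mm above the bench when up. The bare metal ring round it: inside 76 mm, outside 90 mm across, its rim 18 mm above this floor. z up.
- amber_bottle: amber glass bottle with a black cap, 60 mm across, 115 mm tall, a bystander. Origin: centre of its underside.
- jar: clear jar with a white cap, 56 mm across, 60 mm tall, a bystander. Origin: centre of its underside.
- slide_box: flat blue slide box, 75 (its x) by 100 by 30 mm, a bystander beyond the work. Origin: centre of its underside.
Things that resemble listed ones, but are neither listed nor needed, are in the scene too. Leave any purple or red look-alike of the flask alone.

How it is judged (in metres and radians):
On the way, in this order (a step that is already met when the one before it is completed fails the run):
1. the flask stands upright on the bench (angle between flask's own z axis and vertical below 0.12 rad and height (world z) of flask below 0.006 m and linear speed of flask below 0.03 m/s), for 0.2 s.
2. the flask sits upright in the ring cradle and presses it down (horizontal distance between flask and cradle_seat below 0.01 m and z of flask in the frame of cradle_seat below 0.006 m and angle between flask's own z axis and vertical below 0.17 rad and value of joint cradle above 0.01 m and contact force between flask and mixer above 6 N and contact force between each of the arm, the fingers and mixer below 1 N), for 0.3 s.
At the end, for the whole second after the job is handed in: The flask sits in the ring (base within 10 mm of its centre and 6 mm of its floor, within 10 degrees of upright) and is held still, pressing the ring down by over 10 of its 14 mm with over 6 N; the robot does not touch the mixer or the ring (all of step 2 and linear speed of flask below 0.03 m/s); the arm keeps its last pose, push and grip.
It fails at once if the amber bottle is pushed away or knocked over (distance of amber_bottle from where it was at the start of the episode above 0.03 m or angle between amber_bottle's own z axis and vertical above 0.4 rad).
It fails at once if the white-capped jar is pushed away or knocked over (distance of jar from where it was at the start of the episode above 0.03 m or angle between jar's own z axis and vertical above 0.4 rad).
It fails at once if the slide box is pushed away or knocked over (distance of slide_box from where it was at the start of the episode above 0.03 m or angle between slide_box's own z axis and vertical above 0.4 rad).
It also fails if it takes over 64 s, if anything falls off the work surface, if the arm or the gripper's body presses on something with over 40 N, if the wrist force passes 120 N, or if a joint passes its speed limit or range.

## Robot

A 6-joint arm with a two-finger parallel gripper is mounted at the origin on the work surface. World frame = base frame: x ahead of the robot, y to its left, z up, the work surface at z = 0. Lengths are in mm, angles in rad, forces in N, time in s.
With the tool pointing down it reaches from about 275 to 750 mm from the base axis. Payload 10.2 kg.
Tool frame: the origin (TCP) lies at the very end of the fingers, on their centre line; the grasp point (between the pads) lies 19 mm behind it; z points along the fingers, y is the line along which they close (so a half turn about z gives the same grasp; the last joint's range is limited). The gripper opens to 85 mm and grips with 20 to 120 N. Pads are 22 mm wide; open, the fingers measure 114 mm over their backs; the gripper's body (76 mm by 85 mm) begins 54 mm behind the grasp point. The pads swing forward as they close: fully open they stand 13 mm farther back than shut.
Start: joints at [1.123, 0.313, 1.498, -0, 1.331, -0.223], TCP at [117.041, 511.793, 231.294] pointing down, gripper open.
Joint ranges: [-2.94, 2.94], [-0.97, 2.17], [0.19, 2.56], [-1.23, 4.37], [0.02, 3.11], [-2.88, 2.88]. Speed limits (rad/s): [2.39, 2.39, 3.01, 3.14, 3.14, 3.14].

## Interface

Orientations are given as a unit quaternion [w, x, y, z].
In Python, from rig import ctrl gives the robot as it stands.
- The arm moves only by the tool step_arm, never from a script. Its argument "increments" is a list of rows, each a list of 3 entries, a list of its own where there are three numbers: the shift along the tool's x, y, z in cm, then the turn, a rotation vector about the tool's x, y, z in degrees, then the opening in per cent of the stroke, from 0 (shut) to 100 (fully open). A call has 1 to 8 rows; each row is the pose to reach, as a shift and turn from the pose commanded when the call began, along the tool's axes at that moment; what a row does not reach only later rows make up. A row lasts 1/8 s, in which the tool goes at most 62.5 mm and 10.7 degrees, less where a joint would pass 70% of its speed; a pose out of reach is approached as far as the arm can. A call with a gripper value outside its range is refused whole. The fingers move at their own pace and stop on an object; "squeeze" is the grip in N (left out, the last holds). Time passes only in rows, so rows that repeat a pose let the fingers close. It gives the time, the measured TCP pose, the force, the opening and the grip force at its end, in the units of the state.
- ctrl.sense(): the state, without advancing time (a new reading comes with each control period).
- ctrl.capture(name): name is "scene" or "top"; returns a dict with "img" (480x640x3 uint8, red, green, blue), "fx", "fy", "cx", "cy" (pixels), "extrinsics" (4x4, takes a point from camera to world coordinates). Camera axes: x right, y down, z forward; pixel columns grow to the right and rows downward; lengths in mm; the calibration is good to about 2 mm. A picture is of the moment at which its call begins. There is no depth.
- ctrl.finish_job(): hands the job in; it is judged then, once.
The state is a dict: "time_s": time; "joints": joint angles; "dq": joint speeds; "tau": joint torques, N m; "eef_pos": TCP position; "ee_rot": TCP orientation; "force": force on the tool from outside, world axes, zero at the start; "wrist_torque": the same for the moment, N m; "grip_width": opening from 0.0 (shut) to 1.0 (fully open); "grip_force": force on a finger pad.
Only numpy, scipy, OpenCV 4.12 (cv2) and the standard library are available. Lean on these libraries where they do the work, as an engineer would, in place of code of your own. Each camera call takes 0.05 s, during which the arm holds its last target. There are 200 camera calls.

## Working session

There is one attempt and no reset: what is moved stays moved. The work goes in short steps, Python scripts to look and compute and a tool call to move; the robot and the scene stay as the last step left them, time stands still between calls to the robot, and variables do not carry over. Pictures are saved under pics/ and viewed, at most 10 in all, crops included, and the job is handed in when it is done.

Besides the shell and the picture viewer there is one more tool, called after "Emit:" by a JSON object that holds its "fn" and its "kwargs". step_arm: Moves the arm, as the interface text tells. Its arguments: {"type":"object","properties":{"increments":{"type":"array"},"squeeze":{"type":"number"}},"required":["increments"]}

```bash
mkdir -p pics; ls
python3 - <<'E'
from rig import ctrl
import cv2,numpy as np
np.set_printoptions(suppress=True,precision=3)
for n in("scene","top"):
    c=ctrl.capture(n); cv2.imwrite(f"pics/{n}0.png",c["img"][:,:,::-1]); print(n,c["fx"],c["fy"],c["cx"],c["cy"]);print(np.array(c["extrinsics"]))
print(ctrl.sense())
E
```

```text
pics
scene 478.64087765078904 478.64087765078904 325.06403440816996 232.13191470063586
[[   0.63     0.571   -0.527 1201.879]
 [   0.777   -0.476    0.412 -513.148]
 [  -0.015   -0.669   -0.743  999.6  ]
 [   0.       0.       0.       1.   ]]
top 563.4958353564149 563.4958353564149 310.04989398131966 243.51907435195758
[[   0.006   -0.973    0.229  221.384]
 [  -1.      -0.007   -0.002   10.095]
 [   0.004   -0.229   -0.973 1527.885]
 [   0.       0.       0.       1.   ]]
{'time_s': 0.1, 'joints': array([ 1.123,  0.313,  1.498, -0.   ,  1.331, -0.223]), 'dq': array([-0.001, -0.002, -0.001,  0.   , -0.   , -0.001]), 'tau': array([  0.002, -41.289, -26.014,  -0.   ,   0.003,  -0.   ]), 'eef_pos': array([116.935, 511.574, 230.78 ]), 'ee_rot': array([-0.   ,  0.112,  0.994, -0.001]), 'force': array([ 0.612, -0.719, -0.691]), 'wrist_torque': array([0.029, 0.047, 0.055]), 'grip_force': 0.0, 'grip_width': 1.0010879641213266}
```

View pics/scene0.png

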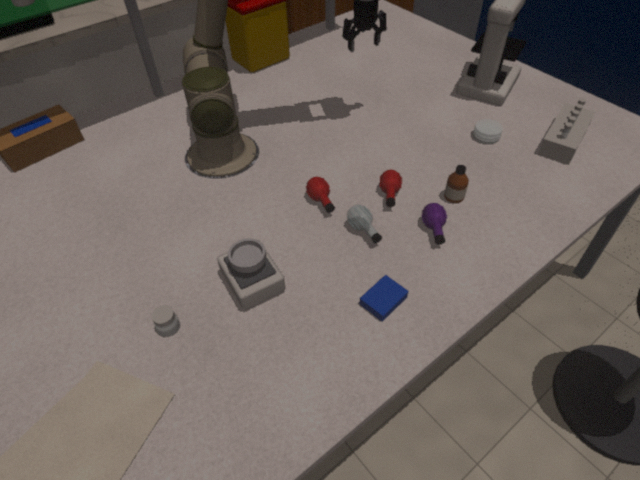

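View pics/top0.png

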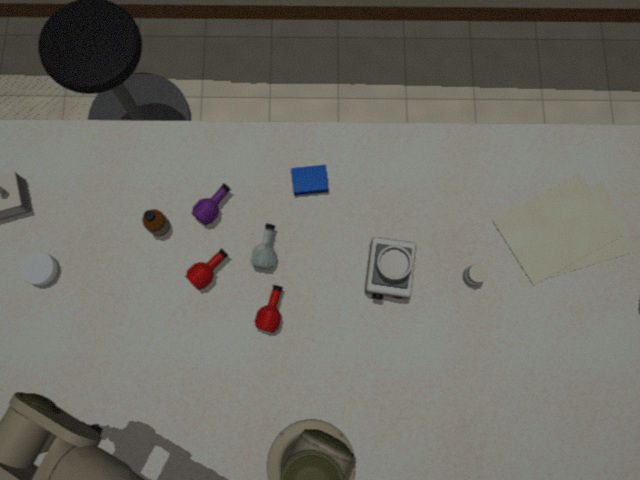

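The scene shows a clear flask with a black stopper, the mixer, and red and purple look-alikes. In the top view the candidates are clear (264,250), red (203,273), red (268,316) and purple (208,208). The clear one at (264,250) is the flask, with its stopper at (270,228). The mixer ring is at about (394,264). Next I take a close crop and measure.

```bash
cat > h.py <<'E'
from rig import ctrl
import cv2,numpy as np
from scipy.spatial.transform import Rotation as R
np.set_printoptions(suppress=True,precision=2)
def onplane(c,uv,z):
    E=np.array(c["extrinsics"]); d=E[:3,:3]@[(uv[0]-c["cx"])/c["fx"],(uv[1]-c["cy"])/c["fy"],1]
    return E[:3,3]+d*(z-E[2,3])/d[2]
def proj(c,p):
    E=np.array(c["extrinsics"]); q=E[:3,:3].T@(np.array(p)-E[:3,3]); return np.array([c["cx"]+c["fx"]*q[0]/q[2],c["cy"]+c["fy"]*q[1]/q[2]])
def blobs(m,off=(0,0),amin=8):
    n,l,s,ce=cv2.connectedComponentsWithStats(m.astype(np.uint8)); return [(ce[i]+off,s[i]) for i in range(1,n) if s[i,4]>=amin]
def tri(c1,u1,c2,u2):
    A=[];b=[]
    for c,u in((c1,u1),(c2,u2)):
        o=np.array(c["extrinsics"])[:3,3];d=onplane(c,u,0)-o;d/=np.linalg.norm(d);P=np.eye(3)-np.outer(d,d);A.append(P);b.append(P@o)
    return np.linalg.lstsq(np.vstack(A),np.hstack(b),rcond=None)[0]
def grab(n,u,w,h,k,name):
    c=ctrl.capture(n);u0,v0=u;cr=c["img"][v0:v0+h,u0:u0+w]
    cv2.imwrite("pics/"+name,cv2.resize(cr[:,:,::-1],None,fx=k,fy=k,interpolation=cv2.INTER_CUBIC)); return c
E
python3 - <<'E'
from h import *
t=grab("top",(240,210),180,100,4,"crop_t.png"); s=grab("scene",(210,190),180,125,4,"crop_s.png")
a=cv2.imread("pics/crop_t.png");b=cv2.imread("pics/crop_s.png");cv2.imwrite("pics/crop.png",np.vstack([a,b])[:600] if 0 else cv2.resize(np.vstack([a,b]),(540,675))[:600])
for c,n,box in((t,"top",(255,220,285,238)),(s,"scene",(365,228,386,246))):
    x0,y0,x1,y1=box
    g=c["img"][y0:y1,x0:x1].max(2); print(n,"stopper",[b for b in blobs(g<50,(x0,y0))])
E
```

```text
top stopper [(array([269.53, 226.5 ]), array([11,  4,  8,  6, 32], dtype=int32))]
scene stopper [(array([375.86, 237.86]), array([ 7,  6,  9,  9, 57], dtype=int32))]
```

View pics/crop.png

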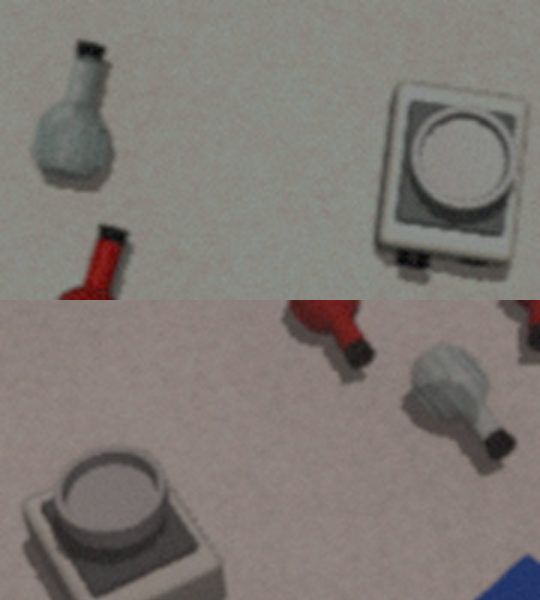

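The crop shows the clear flask: stopper at top (270,226.6) and scene (376,238), belly at top (264.3,257.7) and scene (360,217). The ring is centred at top (394,262) and scene (247,252).

Run:
```python
from h import *
t=ctrl.capture("top");s=ctrl.capture("scene")
for n,a,b,z in(("stop",(269.7,226.6),(375.9,237.9),33),("belly",(264.3,257.7),(359.5,217),33),("ring",(394.1,262.5),(246.7,252),121),("bottlecap",(152,216),(460,170),115)):
    print(n,tri(t,a,s,b),onplane(t,a,z),onplane(s,b,z))
# mixer housing edges: top-edge corners in top crop (z=66)
for u in((399,84),(528,100),(509,262),(378,244)): print(onplane(t,(240+u[0]/3,210+u[1]/3),66))
st=ctrl.sense();q=st["ee_rot"];print(R.from_quat(q,scalar_first=True).as_matrix())
```

```text
stop [620.18 116.8   31.18] [620.36 117.59  33.  ] [620.81 114.55  33.  ]
belly [533.99 131.45  32.68] [533.11 130.25  33.  ] [534.78 132.56  33.  ]
ring [ 505.55 -208.21  116.22] [ 504.56 -207.53  121.  ] [ 509.36 -209.8   121.  ]
bottlecap [628.78 422.82 105.25] [624.84 418.63 115.  ] [635.6  414.44 115.  ]
[ 582.   -161.49   66.  ]
[ 568.15 -275.95   66.  ]
[ 423.28 -254.06   66.  ]
[ 438.28 -140.38   66.  ]
[[-0.97  0.22 -0.  ]
 [ 0.22  0.97 -0.  ]
 [ 0.   -0.   -1.  ]]
```

```bash
cat >> h.py <<'E'
def Rt(psi,a):
    p=np.radians(psi);f=np.array([np.cos(p),np.sin(p),0]);x=-f;z=np.array([0,0,-1.]);y=np.cross(z,x)
    return np.stack([x,y,z],1)@R.from_euler('y',a,degrees=True).as_matrix()
def delta(G,psi,a,ref=None):
    "shift cm and rotvec deg to bring grasp point G (19 behind tcp) there"
    if ref is None:
        s=ctrl.sense();P=s["eef_pos"];Q=R.from_quat(s["ee_rot"],scalar_first=True).as_matrix()
    else: Q=Rt(ref[1],ref[2]);P=np.array(ref[0])+19*Q[:,2]
    T=Rt(psi,a);tp=np.array(G)+19*T[:,2]
    print("shift cm",Q.T@(tp-P)/10,"turn deg",np.degrees(R.from_matrix(Q.T@T).as_rotvec()),"tcp",tp)
E
python3 - <<'E'
from h import *
f=np.array([np.cos(np.radians(-9.4)),np.sin(np.radians(-9.4)),0]);G=np.array([534,131.2,33])+61*f;print(G)
delta(G+[0,0,110],-9.4,25)
delta(G+[0,0,110],-9.4,0)
E
```

```text
[594.18 121.24  33.  ]
shift cm [-54.42 -27.48  10.54] turn deg [ 0.74 24.99 -3.43] tcp [586.26 122.55 125.78]
shift cm [-55.22 -27.43  10.72] turn deg [-0.02 -0.01 -3.48] tcp [594.18 121.24 124.  ]
```

Emit:
{"fn": "step_arm", "kwargs": {"increments": [[[-10,-5,0],[0,0,0],100],[[-15.5,-7.8,0],[0,5,-1],100],[[-21,-10.5,0],[0,10,-1.5],100],[[-26.5,-13.5,0],[0,15,-2],100],[[-32,-16,0],[0,20,-3],100],[[-37.5,-19,1],[0.7,25,-3.4],100],[[-43,-21.5,3],[0.7,25,-3.4],100],[[-48.5,-24.5,5],[0.7,25,-3.4],100]]}}

```text
time_s: 1.3
eef_pos: [500.6, 194.0, 194.1]
ee_rot: [-0.216, 0.08, 0.973, 0.018]
force: [0.0, 0.3, 0.2]
grip_width: 0.999
grip_force: 0.0
```

Run:
```python
from h import *
print(ctrl.sense()["joints"])
delta([594.2,121.2,120],-9.4,25)
c=grab("top",(230,200),80,80,6,"c2.png")
```

```text
[ 0.1   0.6   1.23  0.11  1.74 -1.31]
shift cm [-12.59  -5.65   4.2 ] turn deg [ 0.08  0.01 -0.03] tcp [586.28 122.51 102.78]
```

Emit:
{"fn": "step_arm", "kwargs": {"increments": [[[0,0,0],[0,0,0],100],[[0,0,0],[0,0,0],100]]}}

```text
time_s: 1.6
eef_pos: [498.4, 196.4, 195.1]
ee_rot: [-0.216, 0.08, 0.973, 0.018]
force: [-0.1, -0.3, -0.2]
grip_width: 0.999
grip_force: 0.0
```

Run:
```python
from h import *
delta([594.2,121.2,110],-9.4,25)
```

```text
shift cm [-13.27  -5.87   5.1 ] turn deg [0.06 0.01 0.05] tcp [586.28 122.51  92.78]
```

Emit:
{"fn": "step_arm", "kwargs": {"increments": [[[-4.5,-2,1.7],[0,0,0],100],[[-9,-4,3.4],[0,0,0],100],[[-13.3,-5.9,5.1],[0,0,0],100],[[-13.3,-5.9,5.1],[0,0,0],100],[[-13.3,-5.9,5.1],[0,0,0],100]]}}

```text
time_s: 2.22
eef_pos: [586.6, 122.7, 93.5]
ee_rot: [-0.215, 0.079, 0.973, 0.018]
force: [1.2, 0.0, 0.5]
grip_width: 1.0
grip_force: 0.0
```

Run:
```python
from h import *
c=grab("scene",(300,130),140,130,4,"c3.png")
t=grab("top",(220,180),120,110,4,"c4.png")
a=cv2.imread("pics/c3.png");b=cv2.imread("pics/c4.png");b=cv2.copyMakeBorder(b,0,a.shape[0]-b.shape[0],0,0,0)
cv2.imwrite("pics/c34.png",cv2.resize(np.hstack([a,b]),None,fx=.75,fy=.75))
delta([594.2,121.2,33],-9.4,25)
```

```text
shift cm [-3.25 -0.03  7.12] turn deg [0.05 0.13 0.09] tcp [586.28 122.51  15.78]
```

View pics/c34.png

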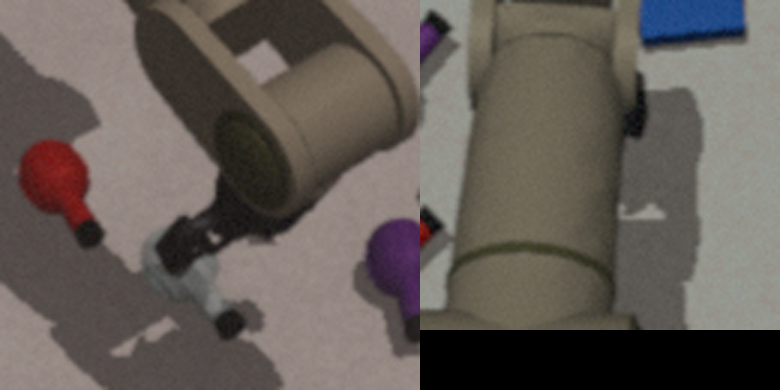

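The gripper hovers above the flask, with the clear flask's stopper at (230,322) in the left pane and nothing between them. I descend straight down and close.

Emit:
{"fn": "step_arm", "kwargs": {"increments": [[[-1.1,0,2.4],[0,0,0],100],[[-2.2,0,4.7],[0,0,0],100],[[-3.2,0,7.1],[0,0,0],100],[[-3.2,0,7.1],[0,0,0],60],[[-3.2,0,7.1],[0,0,0],10],[[-3.2,0,7.1],[0,0,0],0],[[-3.2,0,7.1],[0,0,0],0],[[-3.2,0,7.1],[0,0,0],0]], "squeeze": 70}}

```text
time_s: 3.32
eef_pos: [586.5, 121.5, 15.2]
ee_rot: [-0.215, 0.08, 0.973, 0.018]
force: [2.7, 0.3, 5.1]
grip_width: 0.283
grip_force: 68.0
```

Emit:
{"fn": "step_arm", "kwargs": {"increments": [[[0,0,0],[0,0,0],0],[[0,0,0],[0,0,0],0]]}}

```text
time_s: 3.58
eef_pos: [586.6, 121.5, 15.1]
ee_rot: [-0.215, 0.08, 0.973, 0.018]
force: [3.2, 0.9, 5.5]
grip_width: 0.284
grip_force: 68.0
```

Emit:
{"fn": "step_arm", "kwargs": {"increments": [[[1,0,-2],[0,0,0],0],[[2.8,0,-6],[0,0,0],0],[[4.6,0,-10],[0,0,0],0],[[4.6,0,-10],[0,0,0],0],[[4.6,0,-10],[0,0,0],0]]}}

```text
time_s: 4.2
eef_pos: [586.0, 121.3, 123.9]
ee_rot: [-0.216, 0.08, 0.973, 0.018]
force: [0.7, 0.8, -2.6]
grip_width: 0.283
grip_force: 68.8
```

Run:
```python
from h import *
print(ctrl.sense()["joints"],ctrl.sense()["force"])
for k in (3,5): 
  for i in range(1,k+1): pass
G0=np.array([594,121,143]);G1=np.array([570,0,160])
for i in range(1,9):
    u=i/12; delta(G0+(G1-G0)*u,-9.4+9.4*u,25-90*u)
```

```text
[-0.02  0.81  1.04  0.06  1.72 -1.43] [ 0.69  0.82 -2.58]
shift cm [-0.07 -0.93 -0.3 ] turn deg [ 0.33 -7.58 -0.75] tcp [586.35 111.77 126.3 ]
shift cm [-0.23 -1.96 -0.46] turn deg [  0.52 -15.08  -1.52] tcp [586.73 101.28 127.12]
shift cm [-0.37 -2.98 -0.66] turn deg [  0.61 -22.57  -2.32] tcp [587.18  90.85 128.27]
shift cm [-0.51 -4.   -0.89] turn deg [  0.59 -30.07  -3.15] tcp [587.65  80.49 129.74]
shift cm [-0.62 -5.01 -1.14] turn deg [  0.48 -37.56  -4.  ] tcp [588.09  70.19 131.53]
shift cm [-0.72 -6.01 -1.42] turn deg [  0.25 -45.05  -4.86] tcp [588.48  59.97 133.65]
shift cm [-0.79 -7.   -1.72] turn deg [ -0.08 -52.53  -5.72] tcp [588.75  49.82 136.06]
shift cm [-0.84 -8.   -2.04] turn deg [ -0.53 -60.01  -6.58] tcp [588.88  39.74 138.77]
```

Emit:
{"fn": "step_arm", "kwargs": {"increments": [[[-0.1,-0.9,-0.3],[0.3,-7.5,-0.8],0],[[-0.2,-2,-0.5],[0.5,-15,-1.5],0],[[-0.4,-3,-0.7],[0.6,-22.5,-2.3],0],[[-0.5,-4,-0.9],[0.6,-30,-3.2],0],[[-0.6,-5,-1.1],[0.5,-37.5,-4],0],[[-0.7,-6,-1.4],[0.3,-45,-4.9],0],[[-0.8,-7,-1.7],[0,-52.5,-5.7],0],[[-0.8,-8,-2],[-0.5,-60,-6.6],0]]}}

```text
time_s: 5.2
eef_pos: [587.6, 39.6, 137.8]
ee_rot: [0.301, 0.026, 0.953, -0.009]
force: [0.5, 0.7, -1.6]
grip_width: 0.286
grip_force: 68.7
```

Run:
```python
from h import *
print(ctrl.sense()["joints"],ctrl.sense()["force"])
delta([574,16,158],-1,-50); delta([570,0,160],0,-65); delta([570,0,110],0,-65)
```

```text
[-0.16  0.31  1.91  0.19  0.31 -1.84] [ 0.51  0.68 -1.58]
shift cm [-0.64 -2.38 -0.53] turn deg [ -1.48 -14.9   -1.52] tcp [588.55  15.75 145.79]
shift cm [-0.96 -3.96 -1.06] turn deg [ -2.45 -29.89  -1.98] tcp [587.22   0.   151.97]
shift cm [ 1.92 -3.95  3.03] turn deg [ -2.45 -29.89  -1.98] tcp [587.22   0.   101.97]
```

Run:
```python
from h import *
delta([600,30,150],-6,-40); delta([625,20,140],-9,-44);delta([635,20,130],-9,-47)
```

```text
shift cm [-1.92 -0.95  1.63] turn deg [ 1.71 -4.89  2.33] tcp [612.15  28.72 135.45]
shift cm [-3.55 -1.89  3.9 ] turn deg [ 3.71 -8.88  4.58] tcp [638.04  17.94 126.33]
shift cm [-3.89 -1.84  5.27] turn deg [  3.83 -11.88   4.49] tcp [648.72  17.83 117.04]
```

Emit:
{"fn": "step_arm", "kwargs": {"increments": [[[-1,-0.5,0.8],[0.9,-2.5,1.2],0],[[-1.9,-1,1.6],[1.7,-5,2.3],0],[[-2.7,-1.4,2.7],[2.7,-7,3.5],0],[[-3.6,-1.9,3.9],[3.7,-9,4.6],0],[[-3.9,-1.8,5.3],[3.8,-12,4.5],0],[[-3.9,-1.8,5.3],[3.8,-12,4.5],0],[[-3.9,-1.8,5.3],[3.8,-12,4.5],0]]}}

```text
time_s: 6.08
eef_pos: [651.5, 19.4, 120.8]
ee_rot: [0.392, 0.073, 0.917, -0.031]
force: [0.6, 0.7, -1.6]
grip_width: 0.281
grip_force: 68.6
```

Run:
```python
from h import *
print(ctrl.sense()["joints"],ctrl.sense()["force"])
t=grab("top",(220,160),130,110,3,"d1.png");s=grab("scene",(310,130),140,130,3,"d2.png")
a=cv2.imread("pics/d1.png");b=cv2.imread("pics/d2.png");a=cv2.copyMakeBorder(a,0,b.shape[0]-a.shape[0],0,0,0)
cv2.imwrite("pics/d12.png",np.hstack([a,b]))
delta([635,20,97],-9,-47)
```

```text
[-0.15  0.45  1.86 -0.55  0.02 -1.02] [ 0.63  0.65 -1.55]
shift cm [ 2.87 -0.2   2.38] turn deg [-0.09 -0.69 -0.02] tcp [648.72  17.83  84.04]
```

View pics/d12.png

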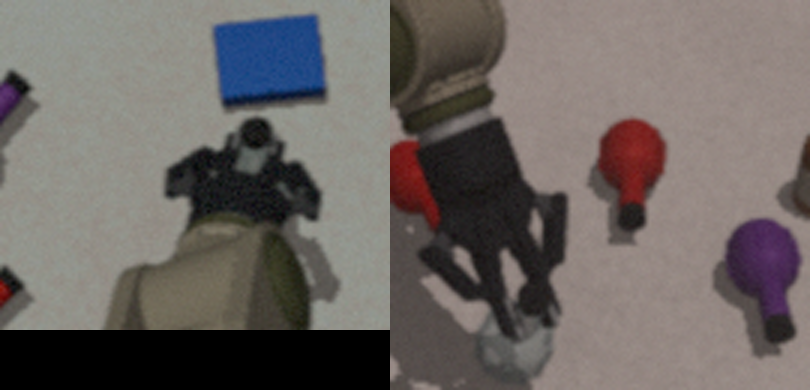

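The picture shows the flask held nearly upright, leaning away, with its stopper at (257,132) in the left pane. The slide box is close beyond it, near edge about (270,100). Wrist joint 5 is at its range limit, so I set the flask down farther out and to the left, let it rock upright, and regrasp.

Run:
```python
from h import *
t=ctrl.capture("top")
for u in((292,195),(328,192)): print("box",onplane(t,u,0))
delta([650,55,128],-5,-46);delta([690,88,128],-2,-46);delta([690,88,108],-2,-46);delta([690,88,100],-2,-46)
```

```text
box [722.56  58.68   0.  ]
box [732.27 -43.68   0.  ]
shift cm [0.06 3.58 0.91] turn deg [-2.97  0.35 -2.8 ] tcp [663.62  53.81 114.8 ]
shift cm [-2.31  7.54  3.39] turn deg [-5.13  0.35 -4.87] tcp [703.66  87.52 114.8 ]
shift cm [-0.86  7.54  4.77] turn deg [-5.13  0.35 -4.87] tcp [703.66  87.52  94.8 ]
shift cm [-0.28  7.54  5.32] turn deg [-5.13  0.35 -4.87] tcp [703.66  87.52  86.8 ]
```

Emit:
{"fn": "step_arm", "kwargs": {"increments": [[[0,1.8,0.5],[-1.5,0.2,-1.4],0],[[0.1,3.6,0.9],[-3,0.4,-2.8],0],[[-1,5.5,2.1],[-4,0.4,-3.8],0],[[-2.3,7.5,3.4],[-5.1,0.4,-4.9],0],[[-1.6,7.5,4.1],[-5.1,0.4,-4.9],0],[[-0.9,7.5,4.8],[-5.1,0.4,-4.9],0],[[-0.9,7.5,4.8],[-5.1,0.4,-4.9],0]]}}

```text
time_s: 7.1
eef_pos: [703.7, 86.6, 94.5]
ee_rot: [0.39, 0.016, 0.921, -0.007]
force: [-0.3, -0.0, -0.9]
grip_width: 0.285
grip_force: 68.6
```

Run:
```python
from h import *
s=ctrl.sense();print(s["joints"],s["force"]);z=R.from_quat(s["ee_rot"],scalar_first=True).as_matrix()[:,2];print(z,"elev",np.degrees(np.arcsin(z[2])),"G",s["eef_pos"]-19*z)
delta([690,88,93],-2,-46)
t=grab("top",(220,160),130,110,3,"e1.png");s=grab("scene",(310,130),180,130,3,"e2.png")
```

```text
[-0.04  0.59  1.71  0.14  0.04 -1.72] [-0.33 -0.03 -0.93]
[ 0.72 -0.03 -0.7 ] elev -44.08643269551095 G [690.09  87.06 107.75]
shift cm [1.07 0.1  1.02] turn deg [-0.05 -0.09 -0.01] tcp [703.66  87.52  79.8 ]
```

Emit:
{"fn": "step_arm", "kwargs": {"increments": [[[0,0,0.5],[0,0,0],0],[[0,0,0.9],[0,0,0],0],[[0,0,1.3],[0,0,0],0],[[0,0,1.3],[0,0,0],0]]}}

```text
time_s: 7.7
eef_pos: [714.4, 86.6, 87.2]
ee_rot: [0.391, 0.016, 0.92, -0.007]
force: [0.4, 0.5, -1.7]
grip_width: 0.282
grip_force: 68.6
```

Run:
```python
from h import *
s=ctrl.sense();print(s["joints"],s["force"]);z=R.from_quat(s["ee_rot"],scalar_first=True).as_matrix()[:,2];print("elev",np.degrees(np.arcsin(z[2])),"G",s["eef_pos"]-19*z)
s=grab("scene",(330,170),100,100,6,"e3.png")
```

```text
[-0.04  0.62  1.68  0.16  0.04 -1.74] [ 0.41  0.47 -1.65]
elev -43.896310783056414 G [700.75  87.05 100.36]
```

View pics/e3.png

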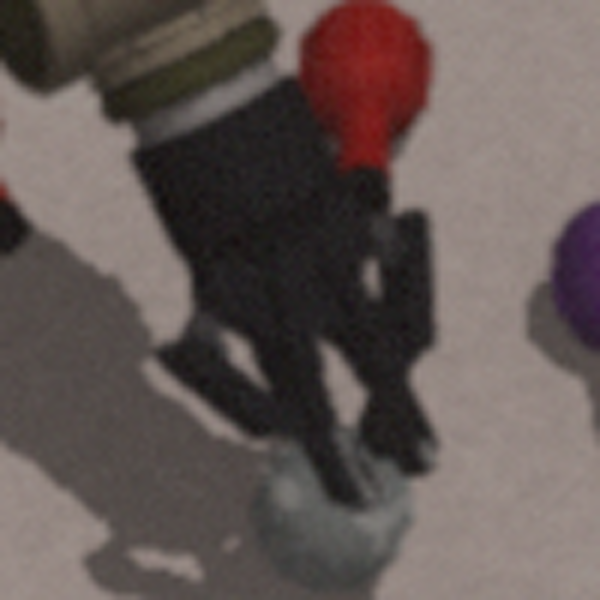

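The flask hangs nearly upright in the fingers (belly at about (335,510) in the crop). It is close to the bench but not touching yet.

Emit:
{"fn": "step_arm", "kwargs": {"increments": [[[0,0,0.5],[0,0,0],0],[[0,0,1.0],[0,0,0],0],[[0,0,1.0],[0,0,0],0]]}}

```text
time_s: 8.12
eef_pos: [722.2, 86.3, 81.1]
ee_rot: [0.392, 0.016, 0.92, -0.007]
force: [-1.3, -0.9, 2.4]
grip_width: 0.289
grip_force: 69.1
```

Emit:
{"fn": "step_arm", "kwargs": {"increments": [[[0.1,0,0.3],[0,0,0],0],[[0.1,0,0.3],[0,0,0],0]]}}

```text
time_s: 8.38
eef_pos: [724.6, 86.2, 80.5]
ee_rot: [0.394, 0.016, 0.919, -0.007]
force: [-2.6, 0.2, 10.2]
grip_width: 0.281
grip_force: 68.3
```

Emit:
{"fn": "step_arm", "kwargs": {"increments": [[[0,0,-0.2],[0,0,0],0],[[0,0,-0.2],[0,0,0],100],[[0,0,-2.5],[0,0,0],100],[[0,0,-6.5],[0,0,0],100],[[0,0,-11],[0,0,0],100],[[0,0,-15],[0,0,0],100],[[0,0,-15],[0,0,0],100],[[0,0,-15],[0,0,0],100]]}}

```text
time_s: 9.38
eef_pos: [615.2, 90.0, 181.1]
ee_rot: [0.391, 0.016, 0.92, -0.007]
force: [-0.2, 0.6, -0.5]
grip_width: 0.995
grip_force: 0.0
```

Run:
```python
from h import *
s=ctrl.sense();print(s["joints"])
t=grab("top",(220,140),130,120,3,"f1.png");s=grab("scene",(330,170),130,130,3,"f2.png")
a=cv2.imread("pics/f1.png");b=cv2.imread("pics/f2.png");a=cv2.copyMakeBorder(a,0,b.shape[0]-a.shape[0],0,0,0)
cv2.imwrite("pics/f12.png",np.hstack([a,b]))
```

```text
[-0.05  0.29  1.9   0.05  0.14 -1.63]
```

View pics/f12.png

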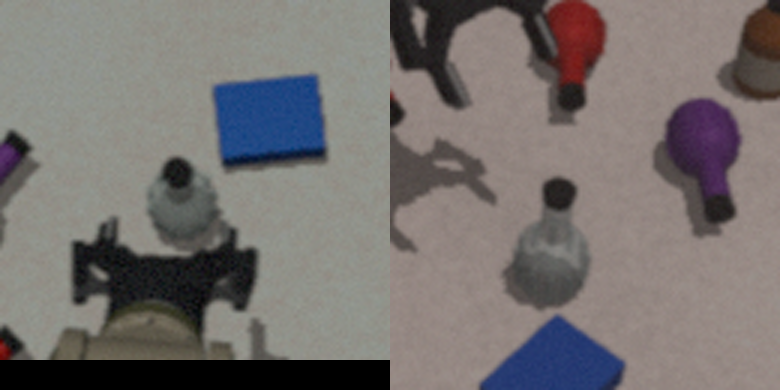

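The flask stands upright: stopper at (178,172) in the left pane and (559,192) in the right. Everything else is untouched.

Run:
```python
from h import *
t=ctrl.capture("top");s=ctrl.capture("scene")
for n,c,(x0,y0,x1,y1) in(("t",t,(270,190,290,206)),("s",s,(378,225,396,242))):
    print(n,blobs(c["img"][y0:y1,x0:x1].max(2)<50,(x0,y0)))
a,b=(279.3,197.3),(386.3,234)
print(tri(t,a,s,b),onplane(t,a,118),onplane(s,b,118))
G=onplane(t,a,118);G=(G+onplane(s,b,118))/2
G[2]=190;delta(G,-2,-23);G[2]=190;delta(G,-2,0)
```

```text
t [(array([278.8 , 197.53]), array([ 5,  3,  9, 10, 66], dtype=int32))]
s [(array([385.77, 234.28]), array([ 4,  5,  9, 10, 71], dtype=int32))]
[677.94  88.44 116.55] [677.29  88.12 118.  ] [678.92  87.73 118.  ]
shift cm [-4.3   0.01  5.63] turn deg [-0.04 23.03  0.01] tcp [685.52  87.67 172.51]
shift cm [-3.68  0.01  5.2 ] turn deg [-0.04 46.03  0.  ] tcp [678.1   87.92 171.  ]
```

Emit:
{"fn": "step_arm", "kwargs": {"increments": [[[-1.5,0,0],[0,9,0],100],[[-3.5,0,1],[0,18,0],100],[[-4.5,0,3],[0,27,0],100],[[-4.5,0,4.5],[0,36,0],100],[[-3.7,0,5.2],[0,46,0],100],[[-3.7,0,5.2],[0,46,0],100],[[-3.7,0,5.2],[0,46,0],100],[[-3.7,0,5.2],[0,46,0],100]]}}

```text
time_s: 10.58
eef_pos: [677.8, 88.1, 173.4]
ee_rot: [0.002, 0.017, 1.0, -0.0]
force: [1.0, -0.3, 1.1]
grip_width: 1.002
grip_force: 0.0
```

Run:
```python
from h import *
print(ctrl.sense()["joints"])
delta([678,88,89],-2,0)
```

```text
[-0.04  0.71  1.03 -0.    1.4  -1.58]
shift cm [ 0.03 -0.01 10.34] turn deg [-0.04  0.27  0.01] tcp [678.  88.  70.]
```

Emit:
{"fn": "step_arm", "kwargs": {"increments": [[[0,0,4],[0,0.3,0],100],[[0,0,7.5],[0,0.3,0],100],[[0,0,10.3],[0,0.3,0],100],[[0,0,10.3],[0,0.3,0],60],[[0,0,10.3],[0,0.3,0],20],[[0,0,10.3],[0,0.3,0],0],[[0,0,10.3],[0,0.3,0],0],[[0,0,10.3],[0,0.3,0],0]], "squeeze": 80}}

```text
time_s: 11.58
eef_pos: [679.0, 88.1, 71.2]
ee_rot: [-0.0, 0.017, 1.0, -0.0]
force: [-1.3, 3.0, 6.8]
grip_width: 0.286
grip_force: 77.9
```

Emit:
{"fn": "step_arm", "kwargs": {"increments": [[[0,0,-3],[0,0,0],0],[[0,0,-8],[0,0,0],0],[[0,0,-14],[0,0,0],0],[[0,0,-17],[0,0,0],0],[[0,0,-17],[0,0,0],0],[[0,0,-17],[0,0,0],0]]}}

```text
time_s: 12.32
eef_pos: [678.2, 87.9, 237.0]
ee_rot: [-0.003, 0.018, 1.0, -0.0]
force: [-0.2, 0.4, -2.5]
grip_width: 0.282
grip_force: 78.3
```

Run:
```python
from h import *
print(ctrl.sense()["joints"],ctrl.sense()["force"])
delta([505.5,-208,260],-20,0);delta([505.5,-208,260],-12,0)
```

```text
[-0.04  0.69  0.9  -0.    1.56 -1.58] [-0.17  0.37 -2.51]
shift cm [ 16.23 -30.18  -0.27] turn deg [-0.1  -0.37 17.99] tcp [ 505.5 -208.   241. ]
shift cm [ 16.23 -30.18  -0.27] turn deg [-0.07 -0.37  9.99] tcp [ 505.5 -208.   241. ]
```

Emit:
{"fn": "step_arm", "kwargs": {"increments": [[[2,-3.8,0],[0,0,1],0],[[4.4,-8.2,0],[0,0,2.5],0],[[7,-13,0],[0,0,4],0],[[9.7,-18,0],[0,0,6],0],[[12.4,-23,0],[0,0,8],0],[[14.5,-27,0],[0,0,9],0],[[16,-29.8,0],[0,-0.4,10],0],[[16.2,-30.2,0],[0,-0.4,10],0]]}}

```text
time_s: 13.32
eef_pos: [505.0, -209.3, 238.3]
ee_rot: [0.001, 0.106, 0.994, 0.0]
force: [0.1, 0.5, -2.2]
grip_width: 0.283
grip_force: 78.5
```

Emit:
{"fn": "step_arm", "kwargs": {"increments": [[[0,0,0],[0,0,0],0],[[0,0,0],[0,0,0],0]]}}

```text
time_s: 13.58
eef_pos: [506.7, -207.2, 239.5]
ee_rot: [0.002, 0.104, 0.995, -0.0]
force: [-0.4, 0.5, -2.8]
grip_width: 0.288
grip_force: 78.5
```

Run:
```python
from h import *
delta([505.5,-208,256],-12,0)
s=grab("scene",(190,150),130,160,4,"g2.png");t=grab("top",(350,210),90,90,4,"g1.png")
a=cv2.imread("pics/g1.png");b=cv2.imread("pics/g2.png");b=cv2.resize(b,(422,520));a=cv2.copyMakeBorder(a,0,160,0,0,0)
cv2.imwrite("pics/g12.png",np.hstack([a,b[:520]]))
```

```text
shift cm [ 0.1  -0.1   0.25] turn deg [-0.    0.19  0.07] tcp [ 505.5 -208.   237. ]
```

View pics/g12.png

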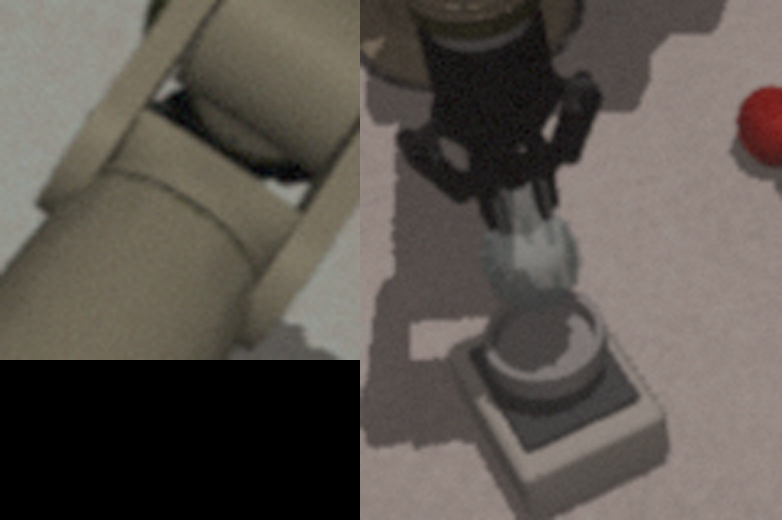

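The flask hangs upright over the ring: belly at (531,255) and ring rim at (545,340) in the right pane. I check the projection before lowering.

Run:
```python
from h import *
s=ctrl.capture("scene");P=ctrl.sense()["eef_pos"]
print(P,"belly",proj(s,P+[0,0,19-89+28]),"neck",proj(s,P+[0,0,19]),"rim",proj(s,[505.5,-208,121]),proj(s,[P[0],P[1],121]))
print(proj(s,[505.5+5,-208,121])-proj(s,[505.5,-208,121]),proj(s,[505.5,-203,121])-proj(s,[505.5,-208,121]))
```

```text
[ 506.65 -207.51  239.91] belly [242.27 229.22] neck [238.24 210.38] rim [246.46 250.67] [246.89 250.86]
[1.14 1.24] [ 1.76 -1.03]
```

Emit:
{"fn": "step_arm", "kwargs": {"increments": [[[0.1,-0.1,2],[0,0.2,0],0],[[0.1,-0.1,4],[0,0.2,0],0],[[0.1,-0.1,5.3],[0,0.2,0],0],[[0.1,-0.1,5.9],[0,0.2,0],0],[[0.1,-0.1,5.9],[0,0.2,0],0]]}}

```text
time_s: 14.35
eef_pos: [505.5, -209.0, 181.2]
ee_rot: [0.0, 0.105, 0.995, -0.0]
force: [0.5, 0.1, -1.0]
grip_width: 0.284
grip_force: 78.6
```

Emit:
{"fn": "step_arm", "kwargs": {"increments": [[[0,0,0.4],[0,0,0],0],[[0,0,0.7],[0,0,0],0],[[0,0,0.7],[0,0,0],0],[[0,0,0.7],[0,0,0],0]]}}

```text
time_s: 14.85
eef_pos: [505.4, -209.1, 174.2]
ee_rot: [0.0, 0.105, 0.995, -0.0]
force: [1.5, -0.0, -0.5]
grip_width: 0.282
grip_force: 78.7
```

Emit:
{"fn": "step_arm", "kwargs": {"increments": [[[0,0,0.3],[0,0,0],0],[[0,0,0.5],[0,0,0],0],[[0,0,0.5],[0,0,0],0]]}}

```text
time_s: 15.22
eef_pos: [505.6, -209.1, 169.4]
ee_rot: [0.001, 0.105, 0.995, -0.0]
force: [-0.7, 2.0, 5.7]
grip_width: 0.283
grip_force: 79.0
```

Emit:
{"fn": "step_arm", "kwargs": {"increments": [[[0,0,0.3],[0,0,0],0],[[0,0,0.5],[0,0,0],0],[[0,0,0.5],[0,0,0],0]]}}

```text
time_s: 15.6
eef_pos: [505.6, -209.1, 164.7]
ee_rot: [0.001, 0.105, 0.995, -0.001]
force: [-1.4, 3.1, 8.5]
grip_width: 0.288
grip_force: 79.3
```

Emit:
{"fn": "step_arm", "kwargs": {"increments": [[[0,0,0.3],[0,0,0],0],[[0,0,0.5],[0,0,0],0],[[0,0,0.5],[0,0,0],0]]}}

```text
time_s: 15.98
eef_pos: [505.7, -209.1, 160.2]
ee_rot: [0.001, 0.105, 0.995, -0.001]
force: [-2.2, 2.7, 11.4]
grip_width: 0.284
grip_force: 80.5
```

Emit:
{"fn": "step_arm", "kwargs": {"increments": [[[0,0,0.2],[0,0,0],0],[[0,0,0.2],[0,0,0],0],[[0,0,0.2],[0,0,0],0]]}}

```text
time_s: 16.35
eef_pos: [506.0, -209.2, 159.9]
ee_rot: [0.002, 0.104, 0.995, -0.001]
force: [-4.8, 5.4, 23.0]
grip_width: 0.283
grip_force: 81.5
```

Emit:
{"fn": "step_arm", "kwargs": {"increments": [[[0,0,0],[0,0,0],0],[[0,0,0],[0,0,0],0],[[0,0,0],[0,0,0],0],[[0,0,0],[0,0,0],0]]}}

```text
time_s: 16.85
eef_pos: [506.0, -209.2, 159.9]
ee_rot: [0.002, 0.104, 0.995, -0.001]
force: [-4.9, 6.2, 22.9]
grip_width: 0.286
grip_force: 81.5
```

Run:
```python
from h import *
s=grab("scene",(190,170),110,140,4,"z.png");print(ctrl.sense()["force"])
```

```text
[-4.87  4.26 23.65]
```

View pics/z.png

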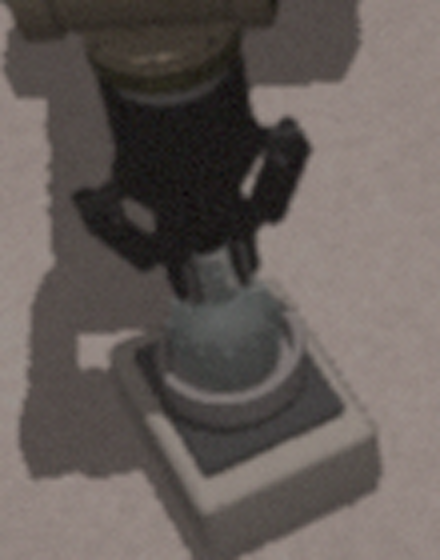

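The flask sits upright in the ring, belly at (225,345), with the ring pressed down near the grey plate. The fingers at (215,270) are clear of the ring. I hand the job in.

```bash
python3 -c "
from rig import ctrl
print(ctrl.finish_job())"
```

```text
the job is handed in; nothing more can be done
None
```

The job is handed in at about 17 s: the flask was stood upright on the bench, then set base first in the ring, and is still held upright pressing it with about 23 N, judged all the way down because the push force jumped as at a stop; the hand-in gave no verdict.

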